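# Send a polished specimen down the transfer rail and catch it at the station mark

### The job

Push the red latch knob over so that the specimen carriage rolls off down the transfer rail, then meet its blue sprung bumper with the fingertips while it is rolling and bring it softly, with no knock over 3 newtons and without letting it reach the red end stop, to rest with the bumper face at the yellow mark. Hold it there against the fingers for at least two seconds and finish while still holding it so. Leave the bottle, the beaker and the spare specimen alone.

Things in the scene. Friction and masses are not known exactly. Their poses are not given: they have to be found in the camera images.
- rail: Fixed aluminium rail, 635 mm long, 40 mm wide, sloping 1.8 degrees. Origin on the table under it; z up, y along the rail pointing UPHILL, x across it, away from the robot. Height of its top: 85 mm + 0.0314 * y. Nothing stands above it from the carriage down to the end stop
- carriage: White carriage on rollers, captive on the rail, 80 x 60 mm; origin on the rail top under the specimen's middle, at rail y = 150 mm at the start; axes as the rail. Roof 32 mm, black specimen 48 mm above the rail top. 0.8 kg nominal (hidden: 0.7 to 1.03), rolling drag 0.75 N per m/s + 0.02 N: starts at 0.28 m/s2, reaches 0.2 to 0.3 m/s, time constant 1.1 s. Lug on its -x side
- bumper_face (a point): Centre of the downhill (-y) face of the blue bumper plate (56 mm wide, 5 to 43 mm above the rail top), 67 mm downhill of the carriage origin; rail y = 83 mm at the start. Sprung: 1500 N/m, 18 N per m/s, 12 mm travel. The robot must never load it or the carriage with over 3 N: meet it nearly at its own speed (0.05 m/s difference is fine, 0.1 too much), never pinch
- stop_mark (a point): Where the centre of the bumper face must stop: abreast of the yellow line on the green tab on the rail's +x side, rail y = -280 mm, 24 mm above the rail top. The green tab is 44 mm long; stop within 20 mm of the line
- end_stop (a point): Uphill face of the red end stop (40 mm wide, 12 mm thick, 35 mm above the rail), at rail y = -362 mm, 24 mm above the rail top; the bumper must not reach it (keep 10 mm away)
- latch_knob (a point): Middle of the upright red latch knob, 20 mm across, 55 mm high (this point 30 mm above its lower end), on a flat lever 75 mm uphill of the lever's upright pivot (rail x = -62, y = 235 mm); the lever's other end blocks the carriage's lug. Push the knob towards rail +x, away from the robot, with about 1 N to open
- latch (a joint): Angle of the latch lever, 0 shut, 0.6 rad fully open (knob moved 42 mm towards +x of the rail); the carriage is let go at about 0.25 rad. Stays where it is left
- suspension: White plastic bottle, 60 mm across, 150 mm high, standing beyond the rail; leave alone. Origin under its middle
- beaker: Glass beaker, 68 mm across, 80 mm high, beyond the rail; leave alone. Origin under its middle
- spare_mount: Red resin specimen, 40 mm across, 22 mm high, on the robot's side of the rail; leave alone. Origin under its middle

How it is judged:
On the way, in this order (a step that is already met when the one before it is completed fails the run):
1. the latch is open and the carriage has rolled off (value of joint latch above 0.2 rad and y of bumper_face in the frame of rail below 0.05 m).
2. the carriage is held at rest against the fingers with its bumper face at the yellow mark for 2 s (y of bumper_face in the frame of rail between -0.3 and -0.26 m and linear speed of carriage below 0.03 m/s and contact force between the fingers and carriage above 0.1 N), for 2 s.
At the end, for the whole second after the job is handed in: The carriage is at rest (under 0.03 m/s) with its bumper face within 20 mm of the yellow mark along the rail, leaning on the fingers (over 0.1 N), which alone keep it from rolling on (all of step 2); the arm keeps its last pose, push and grip.
It fails at once if the carriage is knocked or squeezed (over 3 N from the robot) (contact force between any of the arm, the fingers and carriage above 3 N).
It fails at once if the carriage reaches the red end stop (y of bumper_face in the frame of rail below -0.352 m).
It fails at once if a bystander is disturbed (distance of any of suspension, beaker, spare_mount from where it was at the start of the episode above 0.02 m or angle between any of suspension, beaker, spare_mount's own z axis and vertical above 0.3 rad).
It also fails if it takes over 32 s, if anything falls off the work surface, if the arm or the gripper's body presses on something with over 40 N, if the wrist force passes 120 N, or if a joint passes its speed limit or range.

### The arm

A 7-joint arm with a two-finger parallel gripper is mounted at the origin on the work surface. World frame = base frame: x ahead of the robot, y to its left, z up, the work surface at z = 0. Lengths are in m, angles in rad, forces in N, time in s.
With the tool pointing down it reaches from about 0.425 to 0.975 m from the base axis. Payload 16.7 kg.
Tool frame: the origin (TCP) lies on the centre line of the jaws, within the pads' length; the fingertips stand 19 mm ahead of it and the grasp point (between the pads) is the TCP (tip_extent is the distance from the TCP to the fingertips, in m); z points along the fingers, y is the line along which they close (so a half turn about z gives the same grasp; the last joint's range is limited). The gripper opens to 85 mm and grips with 20 to 120 N. Pads are 22 mm wide; open, the fingers measure 114 mm over their backs; the gripper's body (76 mm by 85 mm) begins 54 mm behind the grasp point. The pads swing forward as they close: fully open they stand 13 mm farther back than shut.
Start: joints at [1.087, 0.426, 0.074, 1.606, -0.034, 1.111, -0.067], TCP at [0.222, -0.637, 0.217] pointing down, gripper open.
Joint ranges: [-2.85, 2.85], [-0.5, 2.14], [-1.23, 1.37], [0.21, 2.46], [-1.02, 4.16], [0.16, 2.05], [-2.73, 2.73]. Speed limits (rad/s): [1.89, 1.89, 2.39, 2.39, 3.01, 3.01, 3.01].

### API

Orientations are given as [roll, pitch, yaw] about the fixed x, y, z axes, in that order (R = Rz(yaw) Ry(pitch) Rx(roll)).
In Python, from cell import read_state, get_image, calibration, sign_off, outline_of, tip_extent gives the robot as it stands. The module is installed in compiled form; this text tells all that it offers.
- The arm moves only by the tool play_rows, never from a script. Its argument "moves" is a list of rows, each a list of 3 entries, a list of its own where there are three numbers: the shift along the tool's x, y, z in mm, then the turn, a rotation vector about the tool's x, y, z in rad, then the closure, from -1 (fully open) to 1 (shut). A call has 1 to 8 rows; each row shifts and turns the commanded pose from where the row before left it, along the tool's axes as they then stand; what a row does not reach is not made up. A row lasts 1/12 s, in which the tool goes at most 41.7 mm and 7.16 degrees, less where a joint would pass 70% of its speed; a pose out of reach is approached as far as the arm can. A call with a gripper value outside its range is refused whole. The fingers move at their own pace and stop on an object; "squeeze" is the grip in N (left out, the last holds). Time passes only in rows, so rows that do not move let the fingers close. It gives the time, the measured TCP pose, the force, the opening and the grip force at its end, in the units of the state.
- read_state(): the state, without advancing time (a new reading comes with each control period).
- get_image(name): name is "scene" or "top"; returns the picture (384x512x3 uint8, blue, green, red); there is no depth.
- calibration(name): a dict with "fx", "fy", "cx", "cy" (pixels), "cam_to_world" (4x4, takes a point from camera to world coordinates). Camera axes: x right, y up, looking along -z (the intrinsics and any distortion apply to the point x, -y, -z); pixel columns grow to the right and rows downward; lengths in m; the calibration is good to about 2 mm. A picture is of the moment at which its call begins. calibration takes no time and is no camera call.
- sign_off(): hands the job in; it is judged then, once.
Trained networks look in the newest picture that a camera, given by its name, has taken for a name from the list of things; names that differ only in an ending like _2 or _b are one class to them, and where a whole thing is asked for, a point or a joint stands for the part that bears it (a point fixed in the world has none). Each returns a list of dicts, best first, with "p" (0 to 1); they miss things now and then, are a little off and sometimes report something else, mostly with a low value. They report only what shows in the picture. A call takes as long as a camera call.
- outline_of(camera, query): "pixels" (384x512 bool, what is visible of it) and "position" ([row, column] in pixels, amid what is visible of it).
The state is a dict: "t": time; "q": joint angles; "joint_vel": joint speeds; "joint_torque": joint torques, N m; "position": TCP position; "eef_rot": TCP orientation; "force": force on the tool from outside, world axes, zero at the start; "torque": the same for the moment, N m; "grip_width": opening from 0.0 (shut) to 1.0 (fully open); "grasp_force": force on a finger pad.
Only numpy, scipy, OpenCV 4.12 (cv2) and the standard library are available. Lean on these libraries where they do the work, as an engineer would, in place of code of your own. Each camera call takes 0.05 s, during which the arm holds its last target. There are 200 camera calls.

## Working session

There is one attempt and no reset: what is moved stays moved. The work goes in short steps, Python scripts to look and compute and a tool call to move; the robot and the scene stay as the last step left them, time stands still between calls to the robot, and variables do not carry over. Pictures are saved under pics/ and viewed, at most 10 in all, crops included, and the job is handed in when it is done.

Besides the shell and the picture viewer there is one more tool, called after "Call:" in YAML: its name, and indented under it one key for each argument. play_rows: Moves the arm, as the interface text tells. Its arguments: {"type":"object","properties":{"moves":{"type":"array","items":{"type":"array"}},"squeeze":{"type":"number"}},"required":["moves"]}

```bash
mkdir -p pics; ls; python3 - <<'E'
from cell import *
import cv2,numpy as np
print(read_state())
for n in("scene","top"):
    im=get_image(n); cv2.imwrite(f"pics/{n}0.png",im)
    c=calibration(n); print(n,{k:np.round(v,4).tolist() for k,v in c.items()})
    for q in ("rail","carriage","latch_knob","suspension","beaker","spare_mount"):
        for o in outline_of(n,q)[:2]:
            print(q,round(o["p"],2),np.round(o["position"],1),o["pixels"].sum())
print(tip_extent)
E
```

```text
pics
{'t': 0.0, 'q': array([ 1.08649893,  0.42674613,  0.07381142,  1.60659943, -0.03407332,
        1.11075109, -0.06708904]), 'joint_vel': array([ 0.00108982, -0.00074364,  0.00020969,  0.00103986,  0.0021172 ,
       -0.0017143 , -0.00194297]), 'joint_torque': array([-1.25698098e-03, -9.49824715e+01,  3.76082316e+00, -4.63507211e+01,
        1.92503171e-02,  1.02063554e-02,  2.35718986e-06]), 'position': array([ 0.22164501, -0.63714228,  0.21630333]), 'eef_rot': array([-3.14035078e+00,  1.01084535e-04,  3.34824782e-01]), 'force': array([ 0.11456905, -0.0881522 , -0.35185662]), 'torque': array([-0.05000216, -0.01537622,  0.03878028]), 'grasp_force': 0.0, 'grip_width': 1.0045314887739287}
scene {'fx': 457.5472, 'fy': 457.5472, 'cx': 252.7331, 'cy': 194.0508, 'cam_to_world': [[0.7764, -0.3161, 0.5453, 1.1355], [0.63, 0.4151, -0.6564, -0.7327], [-0.0188, 0.8531, 0.5214, 0.6572], [0.0, 0.0, 0.0, 1.0]]}
rail 0.57 [223.9 206.7] 6864
rail 0.27 [254.5 276. ] 1307
carriage 0.83 [163.8 287.5] 842
latch_knob 0.75 [144.  298.3] 416
latch_knob 0.44 [161.8 287.3] 923
suspension 0.58 [219.5 332. ] 1320
beaker 0.57 [255.1 274.1] 1249
spare_mount 0.47 [218.7 165. ] 259
top {'fx': 457.9306, 'fy': 457.9306, 'cx': 252.1756, 'cy': 190.3949, 'cam_to_world': [[0.0013, 0.9857, -0.1684, 0.3302], [-0.9997, -0.0025, -0.0224, -0.0504], [-0.0225, 0.1684, 0.9855, 1.4386], [0.0, 0.0, 0.0, 1.0]]}
rail 0.94 [201.8 260. ] 4180
carriage 0.88 [194.6 201.2] 730
latch_knob 0.83 [214.1 167. ] 326
suspension 0.74 [140.7 234.6] 420
beaker 0.87 [149.5 287.2] 456
spare_mount 0.52 [257.2 295.3] 132
0.019
```

```bash
python3 - <<'E'
import cv2
a=cv2.imread("pics/top0.png")[110:290,110:390];cv2.imwrite("pics/topc.png",cv2.resize(a,None,fx=2.8,fy=2.8,interpolation=cv2.INTER_CUBIC))
E
```

```text
(no output)
```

View pics/topc.png

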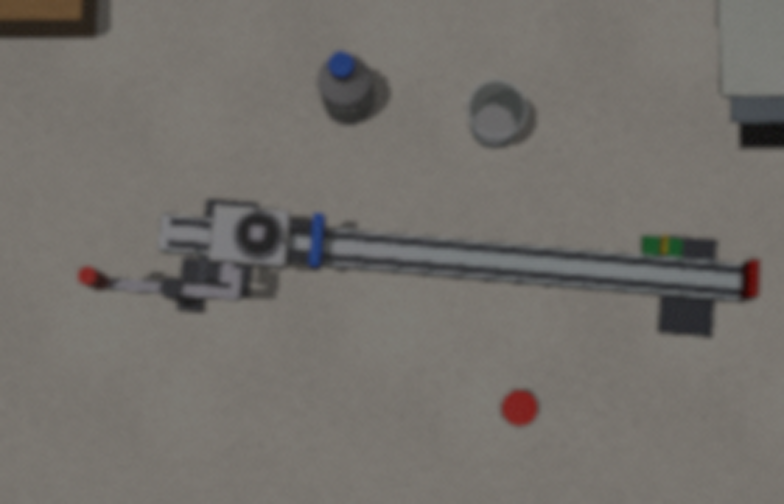

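View pics/scene0.png

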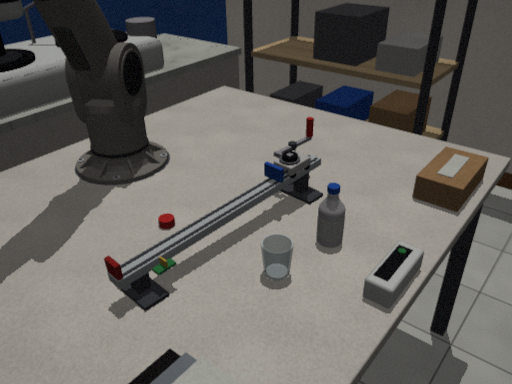

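The top view shows the knob at about (141,209), the blue bumper at (223,196), the yellow line at (347,197) and the end stop at (378,209). The scene view agrees: knob (310,127), bumper (274,172), stop (113,267), yellow (163,261). Next I fit the rail pose.

```bash
cat > h.py <<'E'
import cv2,numpy as np
from cell import *
from scipy.optimize import least_squares
from scipy.spatial.transform import Rotation as Ro
def proj(c,p):
    T=np.linalg.inv(np.array(c["cam_to_world"])); q=T[:3,:3]@p+T[:3,3]
    return np.array([c["cx"]+c["fx"]*q[0]/-q[2], c["cy"]-c["fy"]*q[1]/-q[2]])
def blobs(im,kind):
    h=cv2.cvtColor(im,cv2.COLOR_BGR2HSV); H,S,V=[h[...,i].astype(int) for i in range(3)]
    m={"blue":(H>105)&(H<130)&(S>140)&(V>50),"red":((H<8)|(H>172))&(S>140)&(V>50),"yel":(H>15)&(H<32)&(S>150)&(V>60)}[kind]
    n,l,s,c=cv2.connectedComponentsWithStats(m.astype(np.uint8))
    return [(np.round(c[i],1).tolist(),int(s[i,4]),s[i,:4].tolist()) for i in range(1,n) if s[i,4]>=4]
E
python3 - <<'E'
from h import *
for n in("scene","top"):
    im=cv2.imread(f"pics/{n}0.png")
    for k in("blue","red","yel"): print(n,k,blobs(im,k))
E
```

```text
scene blue [([25.9, 2.0], 30, [22, 0, 10, 7]), ([173.5, 16.7], 2825, [97, 0, 130, 44]), ([159.2, 0.8], 4, [158, 0, 3, 3]), ([37.8, 22.9], 238, [28, 7, 23, 31]), ([13.4, 30.0], 368, [0, 16, 29, 28]), ([344.4, 96.5], 675, [316, 86, 57, 22]), ([274.1, 166.2], 62, [265, 162, 19, 9]), ([333.6, 186.4], 71, [328, 183, 12, 9])]
scene red [([309.6, 126.3], 95, [307, 117, 6, 20]), ([166.0, 220.7], 184, [159, 214, 16, 15]), ([111.4, 261.9], 81, [105, 256, 15, 12])]
scene yel [([162.7, 259.2], 16, [160, 257, 7, 5])]
top blue [([231.6, 132.8], 49, [228, 129, 8, 8]), ([222.6, 195.8], 60, [220, 187, 5, 18])]
top red [([378.1, 208.8], 39, [377, 203, 4, 13]), ([141.4, 208.2], 25, [139, 206, 6, 5]), ([295.2, 255.0], 104, [290, 250, 11, 11])]
top yel [([346.6, 197.2], 9, [346, 195, 2, 5])]
```

```bash
cat >> h.py <<'E'
def rw(p,pose):  # rail frame -> world
    x,y,a=pose; c,s=np.cos(a),np.sin(a)
    return np.array([x+c*p[0]-s*p[1], y+s*p[0]+c*p[1], p[2]])
def rt(y): return 0.085+0.0314*y
E
python3 - <<'E'
from h import *
C={n:calibration(n) for n in("scene","top")}
kz=lambda p,d:(-.062,.310,p[3]+d)
def model(p):
    return [("top",(0,.0855,rt(.083)+.036),(222.6,195.8)),("top",(0,-.367,rt(-.362)+.03),(378.1,208.8)),
     ("top",kz(p,.02),(141.4,208.2)),("scene",kz(p,-.002),(309.6,126.3)),
     ("top",(p[4],-.28,p[5]),(346.6,197.2)),("scene",(p[4],-.28,p[5]),(162.7,259.2)),
     ("scene",(0,-.368,rt(-.362)+.0175),(112.5,267))]
f=lambda p:np.concatenate([proj(C[n],rw(q,p))-uv for n,q,uv in model(p)])
r=least_squares(f,[.45,-.1,0,.12,.03,.08],loss="soft_l1")
print(np.round(r.x,4)); print(np.round(f(r.x).reshape(-1,2),1))
P=r.x[:3]
for n,q in dict(knob=(-.062,.31,r.x[3]),bump=(0,.083,rt(.083)+.024),mark=(0,-.28,rt(-.28)+.024)).items(): print(n,np.round(rw(q,P),4))
for n,q in dict(b1=(0,.083,rt(.083)+.043)).items(): print(proj(C["top"],rw(q,P)),proj(C["scene"],rw(q,P)))
E
```

```text
Traceback (most recent call last):
  File "h.py", line 14, in rw
    x,y,a=pose; c,s=np.cos(a),np.sin(a)
    ^^^^^
ValueError: too many values to unpack (expected 3)
```

```bash
sed -i 's/x,y,a=pose;/x,y,a=pose[:3];/' h.py
python3 - <<'E'
from h import *
C={n:calibration(n) for n in("scene","top")}
kz=lambda p,d:(-.062,.310,p[3]+d)
def model(p):
    return [("top",(0,.0855,rt(.083)+.036),(222.6,195.8)),("top",(0,-.367,rt(-.362)+.03),(378.1,208.8)),
     ("top",kz(p,.02),(141.4,208.2)),("scene",kz(p,-.002),(309.6,126.3)),
     ("top",(p[4],-.28,p[5]),(346.6,197.2)),("scene",(p[4],-.28,p[5]),(162.7,259.2)),
     ("scene",(0,-.368,rt(-.362)+.0175),(112.5,267))]
f=lambda p:np.concatenate([proj(C[n],rw(q,p))-uv for n,q,uv in model(p)])
r=least_squares(f,[.45,-.1,0,.12,.03,.08],loss="soft_l1")
print(np.round(r.x,4)); print(np.round(f(r.x).reshape(-1,2),1))
P=r.x[:3]
for n,q in dict(knob=(-.062,.31,r.x[3]),bump=(0,.083,rt(.083)+.024),mark=(0,-.28,rt(-.28)+.024)).items(): print(n,np.round(rw(q,P),4))
for n,q in dict(b1=(0,.083,rt(.083)+.043)).items(): print(proj(C["top"],rw(q,P)),proj(C["scene"],rw(q,P)))
E
```

```text
[ 0.5322 -0.0214 -0.0859  0.1467  0.0339  0.0765]
[[ 0.6 -0.1]
 [-0.3  0.7]
 [-0.9  0.1]
 [-0.   0.2]
 [ 0.2 -0.2]
 [-0.3  0.1]
 [ 0.5  0.4]]
knob [0.4971 0.2928 0.1467]
bump [0.5393 0.0613 0.1116]
mark [ 0.5082 -0.3003  0.1002]
[223.8675768  195.35077437] [272.06281293 165.9560547 ]
```

```bash
cat >> h.py <<'E'
P=(0.5322,-0.0214,-0.0859)
X=np.array([np.cos(P[2]),np.sin(P[2]),0]); U=np.array([-np.sin(P[2]),np.cos(P[2]),.0314]); U/=np.linalg.norm(U)
RT=np.column_stack([X,-U,np.cross(X,-U)])   # wanted tool axes: x=rail x, y=downhill, z=into rail
O=np.array([P[0],P[1],.085])
def st():
    s=read_state(); R=Ro.from_euler("xyz",s["eef_rot"]).as_matrix()
    tip=s["position"]
    rl=np.array([X,U,np.cross(X,U)])@(tip-O)*1000   # rail x, y(uphill), height over rail top, mm
    print("t",round(s["t"],3),"rail mm",np.round(rl,1),"rotvec to go",np.round(Ro.from_matrix(R.T@RT).as_rotvec(),4),"F rail",np.round(np.array([X,U,np.cross(X,U)])@s["force"],2),"grip",round(s["grip_width"],2))
    return s,R,rl
E
python3 - <<'E'
from h import *
st()
E
```

```text
t 0.7 rail mm [-256.5 -636.   152.1] rotvec to go [0.0309 0.0066 0.4206] F rail [0.11 0.03 0.14] grip 1.0
```

Call:
play_rows:
  moves:
    - [[0, 0, 0], [0.0062, 0.0013, 0.0841], 1]
    - [[0, 0, 0], [0.0062, 0.0013, 0.0841], 1]
    - [[0, 0, 0], [0.0062, 0.0013, 0.0841], 1]
    - [[0, 0, 0], [0.0062, 0.0013, 0.0841], 1]
    - [[0, 0, 0], [0.0062, 0.0013, 0.0841], 1]
    - [[0, 0, 0], [0, 0, 0], 1]
  squeeze: 20

```text
t: 1.2
position: [0.2217, -0.6376, 0.2169]
eef_rot: [-3.11, 0.0, -0.09]
force: [-0.2, 0.3, 0.7]
grip_width: 0.146
grasp_force: 0.0
```

```bash
python3 -c "
from h import *
st()"
```

```text
t 1.2 rail mm [-256.5 -636.1  152. ] rotvec to go [-0.0004  0.0003 -0.0043] F rail [-0.26  0.29  0.67] grip 0.15
```

Call:
play_rows:
  moves:
    - [[26, -32, 0], [0, 0, 0], 1]
    - [[26, -32, 0], [0, 0, 0], 1]
    - [[26, -32, 0], [0, 0, 0], 1]
    - [[26, -32, 0], [0, 0, 0], 1]
    - [[26, -32, 0], [0, 0, 0], 1]
    - [[26, -32, 0], [0, 0, 0], 1]
    - [[26, -32, 0], [0, 0, 0], 1]
    - [[26, -32, 0], [0, 0, 0], 1]

```text
t: 1.87
position: [0.452, -0.3987, 0.2254]
eef_rot: [-3.111, -0.001, -0.083]
force: [1.0, -1.5, -0.4]
grip_width: 0.0
grasp_force: 0.0
```

Call:
play_rows:
  moves:
    - [[0, -40, 0], [0, 0, 0], 1]
    - [[0, -40, 0], [0, 0, 0], 1]
    - [[0, -40, 0], [0, 0, 0], 1]
    - [[0, -40, 0], [0, 0, 0], 1]
    - [[0, -40, 0], [0, 0, 0], 1]
    - [[0, -40, 0], [0, 0, 0], 1]
    - [[0, -40, 0], [0, 0, 0], 1]
    - [[0, -40, 0], [0, 0, 0], 1]

```text
t: 2.53
position: [0.4781, -0.0799, 0.2356]
eef_rot: [-3.111, -0.001, -0.082]
force: [1.5, -0.3, 0.4]
grip_width: 0.002
grasp_force: 0.0
```

Call:
play_rows:
  moves:
    - [[-7, -40, 0], [0, 0, 0], 1]
    - [[-7, -40, 0], [0, 0, 0], 1]
    - [[-7, -40, 0], [0, 0, 0], 1]
    - [[-7, -40, 0], [0, 0, 0], 1]
    - [[-7, -40, 0], [0, 0, 0], 1]
    - [[-7, -40, 0], [0, 0, 0], 1]
    - [[-7, -40, 0], [0, 0, 0], 1]
    - [[-7, -40, 0], [0, 0, 0], 1]

```text
t: 3.2
position: [0.4494, 0.2436, 0.2457]
eef_rot: [-3.11, -0.001, -0.083]
force: [1.5, 0.1, -0.4]
grip_width: -0.002
grasp_force: 0.0
```

```bash
python3 -c "
from h import *
print(np.round(st()[0]['q'],2))"
```

```text
t 3.2 rail mm [-105.2  261.9  152.5] rotvec to go [-0.0003 -0.0012  0.0033] F rail [ 1.51  0.23 -0.39] grip -0.0
[-0.18  0.15 -0.46  1.92  0.05  1.06 -2.32]
```

Call:
play_rows:
  moves:
    - [[0, -16, 22], [0, 0, 0], 1]
    - [[0, -16, 22], [0, 0, 0], 1]
    - [[0, -16, 22], [0, 0, 0], 1]
    - [[0, 0, 7], [0, 0, 0], 1]
    - [[0, 0, 0], [0, 0, 0], 1]
    - [[0, 0, 0], [0, 0, 0], 1]

```text
t: 3.7
position: [0.4542, 0.2913, 0.1739]
eef_rot: [-3.111, 0.0, -0.084]
force: [0.0, 0.4, 0.1]
grip_width: 0.0
grasp_force: 0.0
```

```bash
python3 - <<'E'
from h import *
st()
for n,(u,v) in dict(scene=(300,130),top=(145,205)).items():
    im=get_image(n); c=im[max(0,v-50):v+50,u-65:u+65]
    cv2.imwrite(f"pics/k_{n}.png",cv2.resize(c,None,fx=3,fy=3,interpolation=cv2.INTER_CUBIC))
a,b=[cv2.imread(f"pics/k_{n}.png") for n in("scene","top")]; cv2.imwrite("pics/k.png",np.hstack([a,b]))
E
```

```text
t 3.7 rail mm [-104.5  307.5   79.3] rotvec to go [0.0004 0.0004 0.0016] F rail [-0.    0.43  0.06] grip 0.0
```

View pics/k.png

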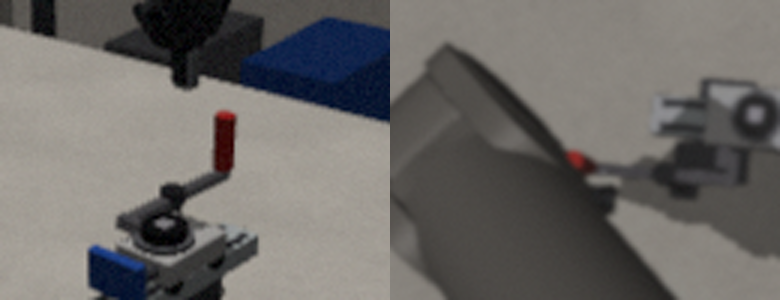

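```bash
python3 - <<'E'
from h import *
M=np.column_stack([X,U,np.cross(X,U)])
for p in [(-104.5,307.5,60),(-62,310,79),(-62,310,52),(-104.5,307.5,133)]:
    w=O+M@(np.array(p)/1000); print(p,np.round(w,3),np.round(proj(calibration("scene"),w),1),np.round(proj(calibration("top"),w),1))
E
```

```text
(-104.5, 307.5, 60) [0.454 0.292 0.155] [296.9 119.8] [141.3 223.9]
(-62, 310, 79) [0.497 0.29  0.174] [309.5 117.1] [140.8 208.1]
(-62, 310, 52) [0.497 0.291 0.147] [309.2 126. ] [143.  209.3]
(-104.5, 307.5, 133) [0.454 0.29  0.228] [297.2  95.3] [135.  221.4]
```

```bash
python3 - <<'E'
from h import *
im=get_image("scene")[60:140,250:350]
a=cv2.resize(im,None,fx=7,fy=7,interpolation=cv2.INTER_NEAREST); cv2.imwrite("pics/z.png",cv2.convertScaleAbs(a,alpha=1.6))
E
```

```text
(no output)
```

View pics/z.png

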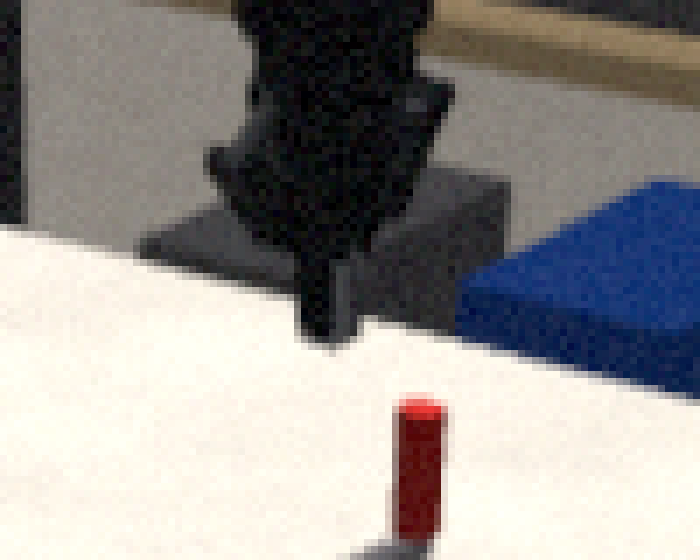

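The finger stub ends near pixel (297,109). The state and the 19 mm extent predict row 120. I check the raw pixels below the stub, then lower the tool in free space and compare again.

Call:
play_rows:
  moves:
    - [[0, 0, 15], [0, 0, 0], 1]
    - [[0, -2, 15], [0, 0, 0], 1]
    - [[0, 0, 0], [0, 0, 0], 1]
    - [[0, 0, 0], [0, 0, 0], 1]

```text
t: 4.18
position: [0.4546, 0.2944, 0.1443]
eef_rot: [-3.11, 0.0, -0.086]
force: [-0.2, 0.2, 0.1]
grip_width: 0.001
grasp_force: 0.0
```

```bash
python3 - <<'E'
from h import *
s,R,rl=st()
M=np.column_stack([X,U,np.cross(X,U)])
for dz in(-19,0,54):
    w=s["position"]-R[:,2]*dz/1000; print(dz,np.round(proj(calibration("scene"),w),1))
im=get_image("scene"); cv2.imwrite("pics/scene2.png",im)
g=cv2.cvtColor(im,cv2.COLOR_BGR2GRAY)
print(g[105:140:1,288:306:2])
E
```

```text
t 4.183 rail mm [-104.4  309.6   49.6] rotvec to go [ 0.0001  0.0001 -0.    ] F rail [-0.24  0.17  0.11] grip 0.0
-19 [297.3 129. ]
0 [297.4 122.9]
54 [297.6 105.1]
[[ 83  35  16   6   9   9  27  49  56]
 [140 118  43  11  13  11  34  90 123]
 [161 159  76   0   5  25  26 105 158]
 [158 159  90  14  21  35  31 108 158]
 [157 161  91   7   0  40  29 108 157]
 [163 161  88   8   0  43  21 109 156]
 [160 158  93   1   3  41  27 125 154]
 [159 159  92   4   0  41  30 128 158]
 [159 157  88   9   4  37  27 119 156]
 [156 160  88  11   0  41  30 137 156]
 [155 159  98  11  19  45  30 141 155]
 [157 156 104  12   8  41  27 140 158]
 [154 155 133  28  11  42  29 146 155]
 [153 158 156  96  35  44 102 151 157]
 [159 156 156 145  99 105 148 158 157]
 [158 156 157 156 145 153 158 155 157]
 [157 158 155 154 154 158 157 157 155]
 [157 156 156 154 155 156 156 158 154]
 [155 154 154 155 154 154 155 157 158]
 [156 156 155 158 151 156 155 153 155]
 [157 159 157 155 154 156 158 157 156]
 [157 155 159 155 156 158 156 156 156]
 [158 157 156 156 158 157 156 160 155]
 [156 158 154 157 159 157 158 161 155]
 [158 158 156 159 157 158 153 156 158]
 [157 154 158 156 159 158 158 158 161]
 [155 154 156 159 159 157 160 159 160]
 [159 157 155 155 155 156 155 160 159]
 [158 156 157 157 158 154 155 159 159]
 [158 157 156 155 155 154 158 157 157]
 [155 155 154 157 157 155 157 159 158]
 [156 155 155 158 157 156 155 156 145]
 [157 155 160 157 156 159 156 144 109]
 [157 157 158 157 154 158 145 110  75]
 [158 157 159 160 154 145 113  77  65]]
```

Call:
play_rows:
  moves:
    - [[0, 0, -35], [0, 0, 0], 1]
    - [[10, 0, -35], [0, 0, 0], 1]
    - [[10, 39, 0], [0, 0, 0], 1]
    - [[10, 39, 0], [0, 0, 0], 1]
    - [[10, 39, 0], [0, 0, 0], 1]
    - [[10, 39, 0], [0, 0, 0], 1]
    - [[10, 39, 0], [0, 0, 0], 1]
    - [[10, 39, 0], [0, 0, 0], 1]

```text
t: 4.9
position: [0.5044, 0.0515, 0.2081]
eef_rot: [-3.11, -0.002, -0.086]
force: [1.9, 1.5, -0.3]
grip_width: 0.001
grasp_force: 0.0
```

Call:
play_rows:
  moves:
    - [[10, 38, 0], [0, 0, 0], 1]
    - [[10, 38, 0], [0, 0, 0], 1]
    - [[10, 38, 0], [0, 0, 0], 1]
    - [[4, 38, 0], [0, 0, 0], 1]
    - [[0, 38, 0], [0, 0, 0], 1]
    - [[0, 36, 10], [0, 0, 0], 1]
    - [[0, 0, 30], [0, 0, 0], 1]
    - [[0, 0, 10], [0, 0, 0], 1]

```text
t: 5.57
position: [0.5175, -0.1752, 0.148]
eef_rot: [-3.11, 0.001, -0.09]
force: [-1.1, 0.3, -1.0]
grip_width: -0.001
grasp_force: 0.0
```

```bash
python3 - <<'E'
from h import *
s,R,rl=st()
for n in("scene","top"):
    for dz in(-19,54):
        w=s["position"]-R[:,2]*dz/1000; print(n,dz,np.round(proj(calibration(n),w),1))
    cv2.imwrite(f"pics/b_{n}.png",cv2.resize(get_image(n)[120:270,150:350],None,fx=2,fy=3))
a,b=[cv2.imread(f"pics/b_{n}.png") for n in("scene","top")]; cv2.imwrite("pics/b.png",np.hstack([a,b]))
E
```

```text
t 5.567 rail mm [  -1.5 -152.4   67.8] rotvec to go [ 0.      0.0007 -0.0039] F rail [-1.11  0.19 -1.05] grip -0.0
scene -19 [197.5 205.1]
scene 54 [193.7 175.6]
top -19 [305.6 202.7]
top 54 [308.9 199. ]
```

View pics/b.png

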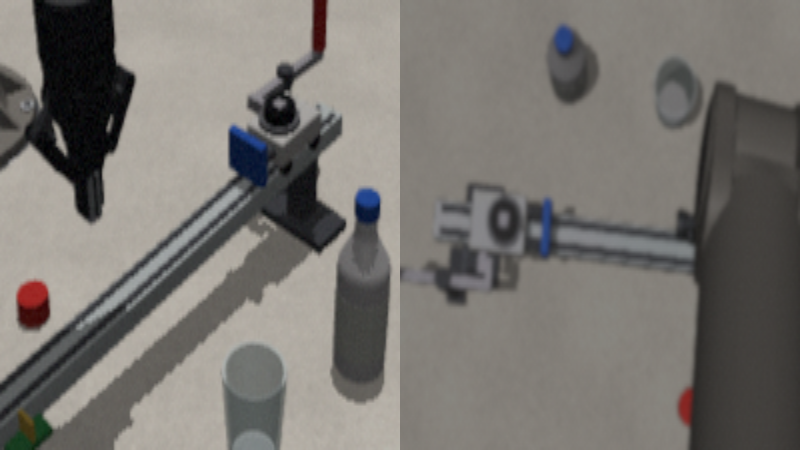

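Call:
play_rows:
  moves:
    - [[0, 0, 20], [0, 0, 0], 1]
    - [[0, 0, 20], [0, 0, 0], 1]
    - [[0, 0, 3], [0, 0, 0], 1]
    - [[0, 0, 0], [0, 0, 0], 1]

```text
t: 6.0
position: [0.519, -0.1705, 0.107]
eef_rot: [-3.11, 0.001, -0.084]
force: [-0.4, -1.0, -0.2]
grip_width: -0.002
grasp_force: 0.0
```

Call:
play_rows:
  moves:
    - [[0, 0, 3], [0, 0, 0], 1]
    - [[0, 0, 3], [0, 0, 0], 1]
    - [[0, 0, 3], [0, 0, 0], 1]

```text
t: 6.25
position: [0.5195, -0.1712, 0.0983]
eef_rot: [-3.11, -0.002, -0.086]
force: [-0.3, 0.5, 0.4]
grip_width: 0.002
grasp_force: 0.0
```

```bash
python3 - <<'E'
from h import *
s,R,rl=st()
for dz in(-19,54):
        w=s["position"]-R[:,2]*dz/1000; print(dz,np.round(proj(calibration("scene"),w),1))
im=get_image("scene"); cv2.imwrite("pics/c.png",cv2.resize(im[150:270,130:270],None,fx=5,fy=5))
E
```

```text
t 6.25 rail mm [   0.2 -149.9   18.1] rotvec to go [ 0.0002 -0.0016  0.0004] F rail [-0.37  0.53  0.42] grip 0.0
-19 [201.3 223.6]
54 [197.7 195.7]
```

View pics/c.png

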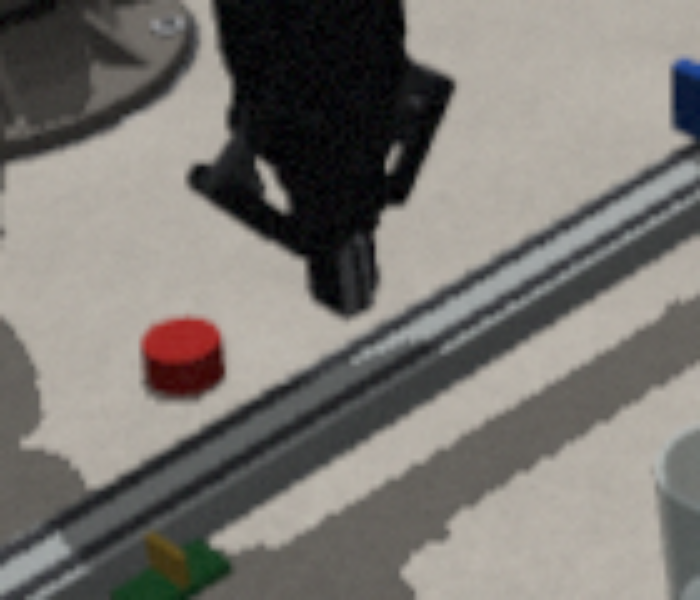

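Call:
play_rows:
  moves:
    - [[0, 0, 8], [0, 0, 0], 1]
    - [[0, 0, 8], [0, 0, 0], 1]
    - [[0, 0, 4], [0, 0, 0], 1]
    - [[0, 0, 0], [0, 0, 0], 1]

```text
t: 6.63
position: [0.5181, -0.1703, 0.076]
eef_rot: [-3.11, 0.002, -0.086]
force: [-1.1, 0.3, -0.7]
grip_width: 0.004
grasp_force: 0.0
```

Call:
play_rows:
  moves:
    - [[0, 0, 2], [0, 0, 0], 1]
    - [[0, 0, 2], [0, 0, 0], 1]
    - [[0, 0, 2], [0, 0, 0], 1]
    - [[0, 0, 0], [0, 0, 0], 1]

```text
t: 6.97
position: [0.5188, -0.1704, 0.0711]
eef_rot: [-3.11, 0.0, -0.086]
force: [-0.7, -0.3, 0.1]
grip_width: -0.001
grasp_force: 0.0
```

```bash
python3 - <<'E'
from h import *
s,R,rl=st()
E
```

```text
t 6.967 rail mm [  -0.6 -149.9   -9.2] rotvec to go [-0.0002  0.0003  0.0001] F rail [-0.62 -0.39  0.11] grip -0.0
```

Call:
play_rows:
  moves:
    - [[0, 0, 1], [0, 0, 0], 1]
    - [[0, 0, 1], [0, 0, 0], 1]
    - [[0, 0, 0], [0, 0, 0], 1]

```text
t: 7.22
position: [0.5189, -0.1704, 0.0693]
eef_rot: [-3.11, 0.0, -0.086]
force: [-0.3, -0.1, 0.1]
grip_width: -0.001
grasp_force: 0.0
```

Call:
play_rows:
  moves:
    - [[0, 0, 1], [0, 0, 0], 1]
    - [[0, 0, 1], [0, 0, 0], 1]
    - [[0, 0, 0], [0, 0, 0], 1]

```text
t: 7.47
position: [0.5188, -0.1702, 0.0672]
eef_rot: [-3.11, 0.0, -0.086]
force: [0.2, 1.3, 0.2]
grip_width: -0.001
grasp_force: 0.0
```

```bash
python3 - <<'E'
from h import *
s,R,rl=st()
im=get_image("scene"); cv2.imwrite("pics/d.png",cv2.resize(im[150:270,130:270],None,fx=5,fy=5))
E
```

```text
t 7.467 rail mm [  -0.6 -149.9  -13.1] rotvec to go [-0.0002  0.0003  0.0001] F rail [0.05 1.28 0.15] grip -0.0
```

View pics/d.png

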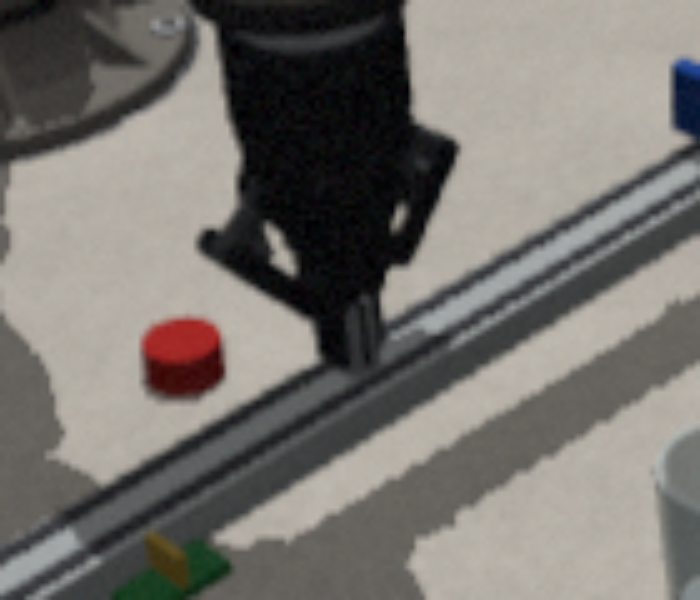

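Call:
play_rows:
  moves:
    - [[0, 0, -40], [0, 0, 0], 1]
    - [[0, 0, -40], [0, 0, 0], 1]
    - [[-10, -39, 0], [0, 0, 0], 1]
    - [[-10, -39, 0], [0, 0, 0], 1]
    - [[-10, -39, 0], [0, 0, 0], 1]
    - [[-10, -39, 0], [0, 0, 0], 1]
    - [[-10, -39, 0], [0, 0, 0], 1]
    - [[-10, -39, 0], [0, 0, 0], 1]

```text
t: 8.18
position: [0.4783, 0.0671, 0.155]
eef_rot: [-3.11, -0.001, -0.086]
force: [1.3, 0.3, 0.2]
grip_width: 0.004
grasp_force: 0.0
```

Call:
play_rows:
  moves:
    - [[-10, -39, 0], [0, 0, 0], 1]
    - [[-10, -39, 0], [0, 0, 0], 1]
    - [[-10, -39, 0], [0, 0, 0], 1]
    - [[-10, -39, 0], [0, 0, 0], 1]
    - [[-4, -39, 0], [0, 0, 0], 1]
    - [[0, -31, 0], [0, 0, 0], 1]
    - [[0, 0, 22], [0, 0, 0], 1]
    - [[0, 0, 0], [0, 0, 0], 1]

```text
t: 8.85
position: [0.4529, 0.2963, 0.1374]
eef_rot: [-3.111, 0.003, -0.083]
force: [-0.9, -1.9, -1.6]
grip_width: -0.002
grasp_force: 0.0
```

```bash
python3 - <<'E'
from h import *
st()
im=get_image("scene")[60:150,240:350]
cv2.imwrite("pics/e.png",cv2.resize(im,None,fx=6,fy=6))
E
```

```text
t 8.85 rail mm [-106.2  311.2   42.6] rotvec to go [0.0009 0.0028 0.0033] F rail [-0.68 -2.05 -1.55] grip -0.0
```

View pics/e.png

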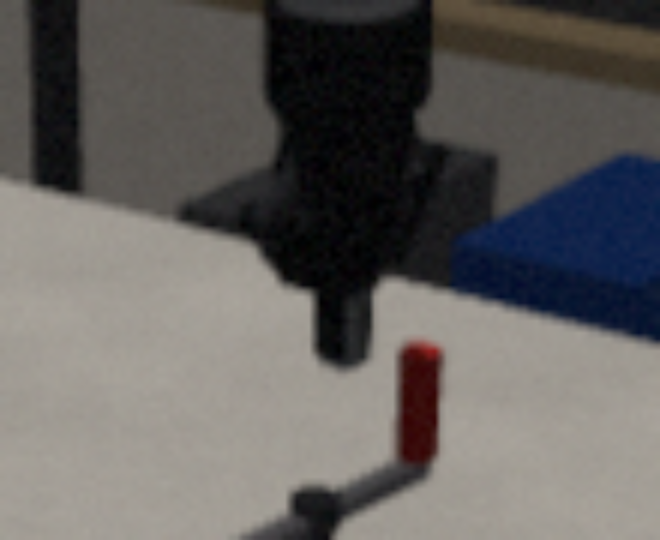

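The tip is at about (297,121), roughly 57 mm above the rail, so it overlaps the knob and clears the carriage. I close up on the knob and test the bumper locator.

Call:
play_rows:
  moves:
    - [[9, 0, 0], [0, 0, 0], 1]
    - [[8, 0, 0], [0, 0, 0], 1]
    - [[0, 0, 0], [0, 0, 0], 1]
    - [[0, 0, 0], [0, 0, 0], 1]

```text
t: 9.23
position: [0.4726, 0.2928, 0.1404]
eef_rot: [-3.11, -0.001, -0.088]
force: [0.5, -0.0, -0.3]
grip_width: 0.0
grasp_force: 0.0
```

```bash
cat > loc.py <<'E'
from h import *
c=calibration("top")
def col(y): return proj(c,rw((0,y+.0025,rt(y)+.036),P))
ys=np.linspace(-.36,.12,200); cs=np.array([col(y)[0] for y in ys])
s,R,rl=st()
im=get_image("top"); np.save("pics/last.npy",im)
h=cv2.cvtColor(im,cv2.COLOR_BGR2HSV).astype(int)
m=((h[...,0]>105)&(h[...,0]<130)&(h[...,1]>130)&(h[...,2]>35)).astype(np.uint8); m[:175]=0; m[235:]=0
n,l,sx,ce=cv2.connectedComponentsWithStats(m)
for i in range(1,n):
    if sx[i,4]>15: print("t",round(s["t"],3),"bumper y mm",round(1000*np.interp(ce[i][0]+.6,cs,ys),1),"row err",round(ce[i][1]-col(np.interp(ce[i][0]+.6,cs,ys))[1],1),sx[i])
E
python3 loc.py
```

```text
t 9.233 rail mm [-86.3 309.5  45.7] rotvec to go [-0.0006 -0.0008 -0.002 ] F rail [ 0.46  0.01 -0.26] grip 0.0
t 9.233 bumper y mm 120.0 row err 1.4 [220 187   6  18  65]
```

```bash
sed -i 's/,cs,ys)/,cs[::-1],ys[::-1])/g' loc.py; python3 loc.py
```

```text
t 9.283 rail mm [-86.9 309.6  45.6] rotvec to go [-0.0004 -0.0005 -0.0013] F rail [-0.82  0.29 -0.26] grip -0.0
t 9.283 bumper y mm 83.3 row err 0.3 [220 187   6  18  66]
```

Call:
play_rows:
  moves:
    - [[13, 0, 0], [0, 0, 0], 1]
    - [[28, 0, 0], [0, 0, 0], 1]
    - [[0, 40, -5], [0, 0, 0], 1]
    - [[4, 40, 0], [0, 0, 0], 1]
    - [[5, 41, 0], [0, 0, 0], 1]
    - [[5, 41, 0], [0, 0, 0], 1]
    - [[5, 41, 0], [0, 0, 0], 1]
    - [[5, 41, 0], [0, 0, 0], 1]

```text
t: 10.0
position: [0.5153, 0.0426, 0.1374]
eef_rot: [-3.11, -0.001, -0.086]
force: [1.9, -0.3, -0.5]
grip_width: 0.002
grasp_force: 0.0
```

```bash
python3 -c "
from h import *
st()"
```

```text
t 10.0 rail mm [-22.4  63.9  50.5] rotvec to go [-0.0001 -0.0006  0.0002] F rail [ 1.88 -0.12 -0.48] grip 0.0
```

Call:
play_rows:
  moves:
    - [[5, 41, 0], [0, 0, 0], 1]
    - [[5, 41, 0], [0, 0, 0], 1]
    - [[5, 36, 15], [0, 0, 0], 1]
    - [[5, 32, 24], [0, 0, 0], 1]
    - [[2, 28, 10], [0, 0, 0], 1]

```text
t: 10.42
position: [0.5214, -0.1357, 0.0808]
eef_rot: [-3.11, 0.001, -0.087]
force: [-0.8, -0.5, -0.4]
grip_width: -0.002
grasp_force: 0.0
```

```bash
python3 loc.py
```

```text
t 10.417 rail mm [  -0.9 -114.9   -0.6] rotvec to go [ 0.0003  0.0009 -0.0015] F rail [-0.74 -0.54 -0.42] grip -0.0
t 10.417 bumper y mm -40.8 row err 0.2 [263 191   5  18  62]
```

Call:
play_rows:
  moves:
    - [[0, 14, 0], [0, 0, 0], 1]
    - [[0, 15, 0], [0, 0, 0], 1]

```text
t: 10.63
position: [0.5196, -0.1623, 0.0814]
eef_rot: [-3.11, 0.001, -0.086]
force: [0.2, -0.3, -0.0]
grip_width: -0.001
grasp_force: 0.0
```

```bash
cat > sim.py <<'E'
from loc import *
from scipy.optimize import brentq
t1,y1=10.417,-40.8; y2=1000*np.interp(ce[1][0]+.6,cs[::-1],ys[::-1]) if n==2 else float(input()); t2=s["t"]
for m in(.7,.85,1.03):
    tau=m/.75; vt=(m*9.81*.0314-.02)/.75
    f=lambda T:83-1000*vt*(T-tau*(1-np.exp(-T/tau)))
    T2=brentq(lambda T:f(T)-y2,.1,5); T1=brentq(lambda T:f(T)-y1,.1,5)
    print(m,"dt model",round(T2-T1,3),"real",round(t2-t1,3),"future y:",[round(f(T2+.05+k/12),1) for k in range(12)],"v",round(vt*(1-np.exp(-T2/tau)),3))
E
python3 sim.py
```

```text
t 10.633 rail mm [  -0.5 -141.5    0.9] rotvec to go [-0.0005  0.0006  0.0001] F rail [ 0.17 -0.25  0.  ] grip -0.0
t 10.633 bumper y mm -87.5 row err 0.1 [279 192   5  18  66]
0.7 dt model 0.243 real 0.216 future y: [np.float64(-97.6), np.float64(-114.8), np.float64(-132.4), np.float64(-150.3), np.float64(-168.6), np.float64(-187.2), np.float64(-206.0), np.float64(-225.1), np.float64(-244.4), np.float64(-263.9), np.float64(-283.6), np.float64(-303.5)] v 0.201
0.85 dt model 0.223 real 0.216 future y: [np.float64(-98.6), np.float64(-117.6), np.float64(-137.2), np.float64(-157.3), np.float64(-177.8), np.float64(-198.9), np.float64(-220.3), np.float64(-242.1), np.float64(-264.3), np.float64(-286.8), np.float64(-309.6), np.float64(-332.7)] v 0.22
1.03 dt model 0.208 real 0.216 future y: [np.float64(-99.4), np.float64(-120.1), np.float64(-141.4), np.float64(-163.4), np.float64(-186.1), np.float64(-209.4), np.float64(-233.2), np.float64(-257.6), np.float64(-282.5), np.float64(-307.9), np.float64(-333.7), np.float64(-360.0)] v 0.237
```

```bash
cat > s2.py <<'E'
import numpy as np
def run(rows,m,y0,v0,face,lag):
    dt=2e-4; y,v=y0/1e3,v0; c=face/1e3; f=c; pk=0; tr=[]; first=None; vf=0
    for k,r in enumerate(list(rows)+[0]*6):
        for _ in range(int(1/12/dt)):
            c-=r/1e3/(1/12)*dt; fo=f
            f=c if lag==0 else f+(c-f)*dt/lag; vf=(f-fo)/dt
            d=f-y; F=max(0,1500*d+18*(vf+v)) if d>0 else 0   # v downhill positive
            if d>0 and first is None: first=(k,round(v+vf,3))
            pk=max(pk,F); a=9.81*.0314-(.75*v+.02*np.sign(v)+F)/m; v+=a*dt; y-=v*dt
    return round(pk,2),first,round(y*1e3,1)
for rows in ([5,13,18,19,19,18.5,18,15,11,7.5,4,1.5],[5,13,18,19,19,18,17,14.5,12,9.5,7,4.5,2],[5,13,17.5,18.5,18.5,18,17,14.5,12,9.5,7,4.5,2]):
    print(rows,-131-sum(rows))
    for m,v0,y0 in((.85,.231,-98.6),(.93,.238,-99),(1.03,.248,-99.4)):
        for df in(-5,0,5):
            print(m,df,[run(rows,m,y0,v0,-131+df,l) for l in(0,.012,.03)])
E
python3 s2.py
```

```text
[5, 13, 18, 19, 19, 18.5, 18, 15, 11, 7.5, 4, 1.5] -280.5
0.85 -5 [(np.float64(2.61), (7, np.float64(0.089)), np.float64(-285.4)), (np.float64(1.99), (6, np.float64(0.051)), np.float64(-285.4)), (np.float64(1.19), (5, np.float64(0.04)), np.float64(-285.4))]
0.85 0 [(np.float64(1.44), (6, np.float64(0.048)), np.float64(-280.4)), (np.float64(1.17), (5, np.float64(0.039)), np.float64(-280.4)), (np.float64(0.85), (3, np.float64(0.027)), np.float64(-280.4))]
0.85 5 [(np.float64(1.21), (4, np.float64(0.029)), np.float64(-275.4)), (np.float64(1.03), (3, np.float64(0.024)), np.float64(-275.4)), (np.float64(2.8), (2, np.float64(0.064)), np.float64(-275.4))]
0.93 -5 [(np.float64(1.9), (6, np.float64(0.061)), np.float64(-285.5)), (np.float64(1.62), (5, np.float64(0.052)), np.float64(-285.5)), (np.float64(1.26), (4, np.float64(0.04)), np.float64(-285.4))]
0.93 0 [(np.float64(1.63), (4, np.float64(0.043)), np.float64(-280.5)), (np.float64(1.37), (4, np.float64(0.038)), np.float64(-280.5)), (np.float64(1.61), (2, np.float64(0.048)), np.float64(-280.4))]
0.93 5 [(np.float64(1.25), (3, np.float64(0.
[... 3776 characters left out ...]
float64(0.048)), np.float64(-283.0)), (np.float64(3.44), (1, np.float64(0.103)), np.float64(-282.9))]
1.03 -5 [(np.float64(2.03), (4, np.float64(0.061)), np.float64(-293.0)), (np.float64(1.91), (3, np.float64(0.058)), np.float64(-293.0)), (np.float64(1.89), (3, np.float64(0.062)), np.float64(-293.0))]
1.03 0 [(np.float64(1.8), (3, np.float64(0.054)), np.float64(-288.0)), (np.float64(1.85), (2, np.float64(0.062)), np.float64(-288.0)), (np.float64(2.86), (2, np.float64(0.083)), np.float64(-288.0))]
1.03 5 [(np.float64(1.98), (2, np.float64(0.058)), np.float64(-283.0)), (np.float64(2.93), (2, np.float64(0.106)), np.float64(-283.0)), (np.float64(4.71), (1, np.float64(0.12)), np.float64(-283.0))]
```

```bash
sed -i 's/^for rows in .*/for rows in ([8,16,18.5,19,18.5,18,16,13.5,11,8,5,2.5],[9,16,18,18.5,18,17.5,16,13.5,10.5,7.5,4.5,2],[7,16,19.5,20,19.5,18.5,16.5,13.5,10.5,7.5,4.5,2]):/; s/np.float64//' s2.py; sed -i 's/return round(pk,2),first,round(y\*1e3,1)/return float(round(pk,2)),first[0],float(first[1])/' s2.py; python3 s2.py
```

```text
[8, 16, 18.5, 19, 18.5, 18, 16, 13.5, 11, 8, 5, 2.5] -285.0
0.85 -5 [(3.17, 7, 0.108), (3.13, 7, 0.105), (2.47, 6, 0.073)]
0.85 0 [(3.1, 7, 0.106), (2.18, 6, 0.074), (1.69, 5, 0.047)]
0.85 5 [(2.13, 6, 0.072), (1.41, 5, 0.046), (1.01, 4, 0.033)]
0.93 -5 [(3.5, 6, 0.089), (2.69, 6, 0.087), (2.08, 5, 0.06)]
0.93 0 [(2.64, 6, 0.085), (1.83, 5, 0.059), (1.49, 4, 0.047)]
0.93 5 [(1.75, 5, 0.056), (1.46, 4, 0.046), (1.11, 3, 0.037)]
1.03 -5 [(3.15, 5, 0.076), (2.4, 5, 0.073), (2.05, 4, 0.062)]
1.03 0 [(2.32, 4, 0.065), (2.02, 4, 0.061), (1.66, 3, 0.051)]
1.03 5 [(1.92, 3, 0.052), (1.58, 3, 0.048), (1.9, 2, 0.057)]
[9, 16, 18, 18.5, 18, 17.5, 16, 13.5, 10.5, 7.5, 4.5, 2] -282.0
0.85 -5 [(3.16, 7, 0.108), (3.08, 7, 0.101), (2.18, 6, 0.072)]
0.85 0 [(3.01, 6, 0.075), (2.17, 6, 0.073), (1.59, 5, 0.052)]
0.85 5 [(2.11, 6, 0.072), (1.52, 5, 0.051), (1.18, 4, 0.039)]
0.93 -5 [(3.2, 6, 0.088), (2.66, 6, 0.085), (2.02, 5, 0.065)]
0.93 0 [(2.61, 5, 0.067), (1.99, 5, 0.064), (1.66, 4, 0.053)]
0.93 5 [(1.91, 5, 0.062), (1.63, 4, 0.052), (1.3, 3, 0.042)]
1.03 -5 [(2.97, 5, 0.081), (2.58, 5, 0.078), (2.23, 4, 0.067)]
1.03 0 [(2.49, 4, 0.07), (2.21, 4, 0.067), (1.86, 3, 0.057)]
1.03 5 [(2.11, 3, 0.058), (1.79, 3, 0.054), (1.88, 2, 0.059)]
[7, 16, 19.5, 20, 19.5, 18.5, 16.5, 13.5, 10.5, 7.5, 4.5, 2] -286.0
0.85 -5 [(4.21, 7, 0.109), (3.19, 7, 0.108), (2.89, 7, 0.092)]
0.85 0 [(3.14, 7, 0.107), (3.01, 7, 0.09), (1.89, 6, 0.061)]
0.85 5 [(2.63, 6, 0.068), (1.93, 6, 0.062), (0.94, 5, 0.025)]
0.93 -5 [(3.71, 7, 0.121), (3.26, 6, 0.083), (2.32, 6, 0.07)]
0.93 0 [(2.51, 6, 0.081), (2.39, 6, 0.069), (1.46, 5, 0.043)]
0.93 5 [(1.96, 5, 0.053), (1.44, 4, 0.037), (0.76, 3, 0.026)]
1.03 -5 [(3.13, 6, 0.096), (2.59, 5, 0.07), (1.93, 4, 0.052)]
1.03 0 [(2.2, 5, 0.067), (1.88, 4, 0.051), (1.28, 3, 0.039)]
1.03 5 [(1.59, 4, 0.048), (1.21, 3, 0.036), (1.98, 2, 0.057)]
```

```bash
sed -i 's/^for rows in .*/for rows in ([6,14.5,18,19,19,18.5,17.5,15,12,9,5.5,2.5],[6,14.5,18.5,19,19,18.5,17,14.5,11.5,8.5,5.5,2.5],[5,14.5,18.5,19.5,19.5,19,17.5,14.5,11.5,8.5,5.5,2.5]):/; s/in(-5,0,5)/in(-2,1,4,7)/; s/in(0,.012,.03)/in(0,.012,.02)/' s2.py; python3 s2.py
```

```text
[6, 14.5, 18, 19, 19, 18.5, 17.5, 15, 12, 9, 5.5, 2.5] -287.5
0.85 -2 [(2.59, 7, 0.088), (1.65, 6, 0.056), (1.56, 6, 0.05)]
0.85 1 [(1.68, 6, 0.056), (1.43, 5, 0.041), (1.14, 5, 0.037)]
0.85 4 [(1.49, 5, 0.041), (1.05, 4, 0.031), (0.89, 4, 0.027)]
0.85 7 [(1.1, 4, 0.03), (0.98, 3, 0.025), (0.92, 2, 0.034)]
0.93 -2 [(2.06, 5, 0.055), (1.6, 5, 0.051), (1.42, 4, 0.043)]
0.93 1 [(1.59, 5, 0.051), (1.28, 4, 0.041), (1.19, 3, 0.038)]
0.93 4 [(1.27, 4, 0.04), (1.12, 3, 0.035), (1.16, 3, 0.043)]
0.93 7 [(1.12, 3, 0.034), (1.64, 2, 0.042), (2.16, 2, 0.055)]
1.03 -2 [(1.97, 4, 0.057), (1.74, 4, 0.052), (1.66, 3, 0.05)]
1.03 1 [(1.72, 3, 0.052), (1.64, 3, 0.048), (1.73, 2, 0.057)]
1.03 4 [(1.7, 3, 0.047), (1.92, 2, 0.055), (2.58, 2, 0.063)]
1.03 7 [(1.97, 2, 0.053), (2.58, 2, 0.078), (3.54, 1, 0.093)]
[6, 14.5, 18.5, 19, 19, 18.5, 17, 14.5, 11.5, 8.5, 5.5, 2.5] -286.0
0.85 -2 [(2.76, 7, 0.094), (1.84, 6, 0.062), (1.74, 6, 0.056)]
0.85 1 [(1.97, 6, 0.062), (1.68, 6, 0.046), (1.16, 5, 0.039)]
0.85 4 [(1.74, 5, 0.041), (1.11, 5, 0.035), (0.85, 4, 0.028)]
0.85 7 [(1.11, 5, 0.037), (0.85, 3, 0.026),
[... 630 characters left out ...]
), (1.61, 6, 0.053)]
0.85 1 [(2.41, 6, 0.057), (1.57, 6, 0.048), (1.0, 5, 0.033)]
0.85 4 [(1.59, 6, 0.054), (0.96, 5, 0.029), (0.78, 4, 0.021)]
0.85 7 [(1.09, 5, 0.031), (0.85, 3, 0.018), (1.63, 2, 0.029)]
0.93 -2 [(2.09, 6, 0.068), (1.45, 5, 0.046), (1.29, 4, 0.037)]
0.93 1 [(1.43, 5, 0.046), (1.23, 4, 0.035), (0.99, 3, 0.031)]
0.93 4 [(1.35, 4, 0.035), (0.91, 3, 0.029), (1.15, 2, 0.038)]
0.93 7 [(0.99, 3, 0.028), (2.02, 2, 0.036), (2.76, 2, 0.073)]
1.03 -2 [(1.84, 4, 0.051), (1.55, 4, 0.046), (1.5, 3, 0.044)]
1.03 1 [(1.61, 3, 0.046), (1.37, 3, 0.043), (1.93, 2, 0.051)]
1.03 4 [(1.41, 3, 0.04), (2.25, 2, 0.048), (2.69, 2, 0.071)]
1.03 7 [(2.32, 2, 0.046), (3.23, 1, 0.09), (4.38, 1, 0.094)]
```

Call:
play_rows:
  moves:
    - [[0, 6, 0], [0, 0, 0], 1]
    - [[0, 14.5, 0], [0, 0, 0], 1]
    - [[0, 18.5, 0], [0, 0, 0], 1]
    - [[0, 19, 0], [0, 0, 0], 1]
    - [[0, 19, 0], [0, 0, 0], 1]
    - [[0, 18.5, 0], [0, 0, 0], 1]
    - [[0, 17, 0], [0, 0, 0], 1]
    - [[0, 14.5, 0], [0, 0, 0], 1]

```text
t: 11.35
position: [0.5088, -0.2893, 0.0779]
eef_rot: [-3.11, -0.0, -0.086]
force: [-0.0, -0.1, 0.2]
grip_width: -0.002
grasp_force: 0.2
```

Call:
play_rows:
  moves:
    - [[0, 11.5, 0], [0, 0, 0], 1]
    - [[0, 8.5, 0], [0, 0, 0], 1]
    - [[0, 5.5, 0], [0, 0, 0], 1]
    - [[0, 2.5, 0], [0, 0, 0], 1]
    - [[0, 0, 0], [0, 0, 0], 1]
    - [[0, 0, 0], [0, 0, 0], 1]
    - [[0, 0, 0], [0, 0, 0], 1]
    - [[0, 0, 0], [0, 0, 0], 1]

```text
t: 12.02
position: [0.5065, -0.3154, 0.0768]
eef_rot: [-3.11, 0.0, -0.085]
force: [0.5, 0.1, -0.8]
grip_width: 0.0
grasp_force: 0.1
```

```bash
python3 loc.py; python3 - <<'E'
from h import *
im=get_image("scene"); cv2.imwrite("pics/f.png",cv2.resize(im[170:310,70:250],None,fx=4,fy=4))
E
```

```text
t 12.017 rail mm [  -0.4 -295.2    1.1] rotvec to go [-0.0003  0.0002  0.001 ] F rail [ 0.46  0.11 -0.83] grip 0.0
t 12.017 bumper y mm -281.3 row err 5.6 [345 209   6   8  39]
```

View pics/f.png

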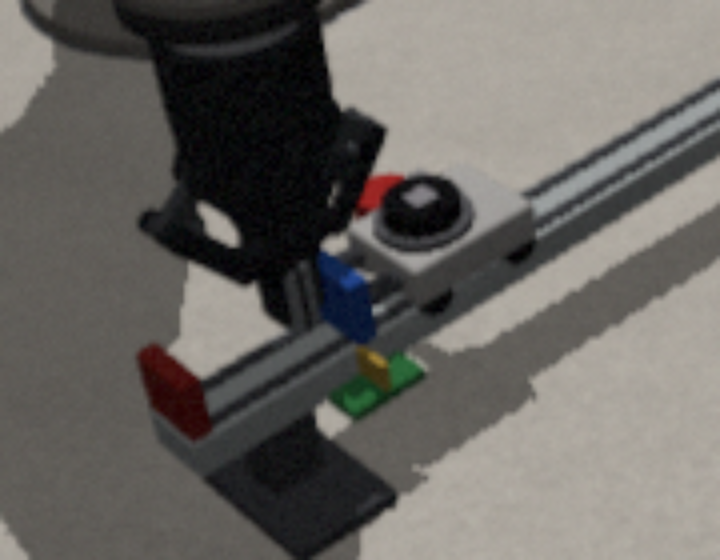

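The carriage rests against the fingers, with the bumper at about (157,245) and beside the yellow mark at (163,261). Measured y is about −281 mm. I hold it for over 2 s.

Call:
play_rows:
  moves:
    - [[0, 0, 0], [0, 0, 0], 1]
    - [[0, 0, 0], [0, 0, 0], 1]
    - [[0, 0, 0], [0, 0, 0], 1]
    - [[0, 0, 0], [0, 0, 0], 1]
    - [[0, 0, 0], [0, 0, 0], 1]
    - [[0, 0, 0], [0, 0, 0], 1]
    - [[0, 0, 0], [0, 0, 0], 1]
    - [[0, 0, 0], [0, 0, 0], 1]

```text
t: 12.78
position: [0.5063, -0.3161, 0.0768]
eef_rot: [-3.11, 0.0, -0.086]
force: [-0.4, 0.4, 0.8]
grip_width: 0.002
grasp_force: 0.1
```

Call:
play_rows:
  moves:
    - [[0, 0, 0], [0, 0, 0], 1]
    - [[0, 0, 0], [0, 0, 0], 1]
    - [[0, 0, 0], [0, 0, 0], 1]
    - [[0, 0, 0], [0, 0, 0], 1]
    - [[0, 0, 0], [0, 0, 0], 1]
    - [[0, 0, 0], [0, 0, 0], 1]
    - [[0, 0, 0], [0, 0, 0], 1]
    - [[0, 0, 0], [0, 0, 0], 1]

```text
t: 13.45
position: [0.5064, -0.3161, 0.0768]
eef_rot: [-3.11, 0.0, -0.086]
force: [1.2, -0.9, 1.0]
grip_width: -0.001
grasp_force: 0.1
```

Call:
play_rows:
  moves:
    - [[0, 0, 0], [0, 0, 0], 1]
    - [[0, 0, 0], [0, 0, 0], 1]
    - [[0, 0, 0], [0, 0, 0], 1]
    - [[0, 0, 0], [0, 0, 0], 1]
    - [[0, 0, 0], [0, 0, 0], 1]
    - [[0, 0, 0], [0, 0, 0], 1]
    - [[0, 0, 0], [0, 0, 0], 1]
    - [[0, 0, 0], [0, 0, 0], 1]

```text
t: 14.12
position: [0.5063, -0.3161, 0.0767]
eef_rot: [-3.11, 0.0, -0.086]
force: [0.0, -0.4, 1.1]
grip_width: -0.002
grasp_force: 0.1
```

Call:
play_rows:
  moves:
    - [[0, 0, 0], [0, 0, 0], 1]
    - [[0, 0, 0], [0, 0, 0], 1]
    - [[0, 0, 0], [0, 0, 0], 1]
    - [[0, 0, 0], [0, 0, 0], 1]
    - [[0, 0, 0], [0, 0, 0], 1]
    - [[0, 0, 0], [0, 0, 0], 1]
    - [[0, 0, 0], [0, 0, 0], 1]
    - [[0, 0, 0], [0, 0, 0], 1]

```text
t: 14.78
position: [0.5063, -0.3161, 0.0768]
eef_rot: [-3.11, 0.0, -0.086]
force: [0.8, -0.5, 0.5]
grip_width: 0.002
grasp_force: 0.1
```

```bash
python3 loc.py; python3 -c "
from cell import *
print(sign_off())"
```

```text
t 14.783 rail mm [  -0.5 -295.9    1. ] rotvec to go [-0.0001  0.0001  0.0001] F rail [ 0.81 -0.43  0.49] grip 0.0
t 14.783 bumper y mm -281.6 row err 5.5 [345 209   6   8  37]
the job is handed in; nothing more can be done
None
```

I opened the latch, caught the rolling carriage, and held it at the yellow mark for over 2 s (bumper measured at about −281 mm), then handed in at about 14.8 s while still holding; no verdict came back, and the 3 N limit rests on my simulation because the force reading is too noisy to show the contact.

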